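# Index a flange to its next hole on a dividing jig and hold it there

## Task

The flange in the dividing jig has its first hole drilled: throw the toggle clamp's green handle all the way back so that the clamp comes off the flange, then grip the black bar knob on top and turn the plate clockwise (seen from above) three clicks, to the third stop and never past it, for the next hole. The spring ball only locates the plate and does not lock it, so do not let go: the program finishes while still gripping the knob, at rest in the third stop, ready for a workmate to clamp and drill. Leave the tools and parts lying on the bench where they are.

Things in the scene. Friction and masses are not known exactly. Their poses are not given: they have to be found in the camera images.
- jig: Dividing jig: grey base 245 x 290 x 16 mm. Origin on its vertical spindle axis, at bench height. On its +y side the toggle clamp, -y the spring ball, +x the brass drill bush (top 89 mm above the bench, its post 127 mm out). On the spindle a scalloped aluminium index plate (176 mm across, 18 lobes), on it the dark steel flange (140 mm across, top 60 mm, hub 72 mm high) and above them the knob
- index_plate (a joint): Angle of plate, flange and knob together about the spindle, rad, growing CLOCKWISE seen from above. The ball clicks in every 20 deg: stops at 0 (home, the start), 0.349, 0.698, third stop 1.047, 1.396, 1.745. Leaving a stop takes 0.3 N m; past half-way the ball pulls the plate on into the next. End stops at -0.10 and 1.82. Must not be turned with the clamp on: that brakes it
- knob: Black bar knob on a 15 mm stem: bar 62 mm long, 16 mm wide, 30 mm tall, underside 102 mm and top 132 mm above the bench. Origin on the spindle axis at the bar's underside; x runs along the bar, y across the two faces to grip. At home the bar lies along the jig's y axis
- knob_grip (a point): Centre of the bar knob, on the spindle axis, 117 mm above the bench; axes as the knob's (x along the bar, y across it, z up)
- clamp_handle (a joint): Angle of the clamp's handle, rad. 0 = clamped (handle upright, past the dead centre, pad on the flange), growing as the handle is thrown outward, away from the spindle, and down: fully back at 1.48 (handle nearly level, clamp arm upright, clear of the flange). Breaking it over centre takes about 0.6 N m (8 N at the green grip) in the first 0.1 rad; then it goes lightly and stays back
- clamp_hinge (a point): Centre of the handle's hinge pin, 142 mm from the spindle axis along the jig's +y axis, 82 mm above the bench; its x axis is the hinge line, y points outward from the spindle, z up
- clamp_grip (a point): Middle of the handle's green grip, 75 mm from the hinge pin. The grip is round, 18 mm thick, from 44 to 106 mm out from the hinge. Clamped, the handle stands up, leaning 0.122 rad towards the spindle; at joint value q it leans q - 0.122 rad outward from vertical, in the plane of spindle and hinge
- blank: Bystander: spare steel flange blank lying flat beside the jig, 140 mm across, 10 mm thick, bore 30 mm; origin at the centre of its underside
- hammer: Bystander: hammer lying on the bench, 260 mm long, wooden handle; origin at mid-length, on the bench
- filler_tin: Bystander: tin of body filler, 100 mm across, 120 mm tall; origin at the centre of its base
- abrasive_roll: Bystander: roll of tan abrasive paper standing on end, 72 mm across, 70 mm tall; origin at the centre of its base
- sanding_block: Bystander: sanding block, 125 x 66 x 38 mm; origin at the centre of its underside
- scraper: Bystander: deburring scraper with blue handle, 170 mm long; origin at mid-length, on the bench

How it is judged:
On the way, in this order (a step that is already met when the one before it is completed fails the run):
1. the clamp handle is thrown back, the clamp off the flange, with the plate still at its home stop (value of joint clamp_handle above 1.3 rad and value of joint index_plate below 0.15 rad), for 0.2 s.
2. the plate clicks into the first stop (value of joint index_plate above 0.29 rad), for 0.02 s.
3. the plate clicks into the second stop (value of joint index_plate above 0.64 rad), for 0.02 s.
4. the plate sits in the third stop with the knob gripped (value of joint index_plate between 0.987 and 1.107 rad and contact force between the fingers and knob above 5 N and distance between the grasp point and knob_grip below 0.035 m), for 0.3 s.
At the end, for the whole second after the job is handed in: The clamp is open (handle beyond 1.3 rad), the index plate rests in its third stop (1.047 rad, within 0.06 rad), and the fingers still hold the knob, pressing on it with more than 5 N in all with the grasp point within 35 mm of the knob's centre, through the last second (all of step 4 and value of joint clamp_handle above 1.3 rad and velocity of joint index_plate between -0.05 and 0.05 rad/s); the arm keeps its last pose, push and grip.
It fails at once if the plate is turned past the third stop, over the crest towards the fourth (value of joint index_plate above 1.23 rad).
It fails at once if the plate is forced round with the clamp still on the flange (value of joint clamp_handle below 0.3 rad and value of joint index_plate above 0.12 rad).
It fails at once if a tool or part lying on the bench is moved more than 30 mm (distance of any of blank, hammer, filler_tin, abrasive_roll, sanding_block, scraper from where it was at the start of the episode above 0.03 m).
It also fails if it takes over 50 s, if anything falls off the work surface, if the arm or the gripper's body presses on something with over 40 N, if the wrist force passes 120 N, or if a joint passes its speed limit or range.

## Robot

A 6-joint arm with a two-finger parallel gripper is mounted at the origin on the work surface. World frame = base frame: x ahead of the robot, y to its left, z up, the work surface at z = 0. Lengths are in m, angles in rad, forces in N, time in s.
With the tool pointing down it reaches from about 0.325 to 0.925 m from the base axis. Payload 3.1 kg.
Tool frame: the origin (TCP) lies midway between the tips of the shut fingers; the grasp point (between the pads) lies 19 mm behind it; z points along the fingers, y is the direction in which the jaws open and shut (so a half turn about z gives the same grasp; the last joint's range is limited). The gripper opens to 85 mm and grips with 20 to 120 N. Pads are 22 mm wide; open, the fingers measure 114 mm over their backs; the gripper's body (76 mm by 85 mm) begins 54 mm behind the grasp point. The pads swing forward as they close: fully open they stand 13 mm farther back than shut.
Start: joints at [1.233, 0.217, 1.613, -0, 1.311, -0.112], TCP at [0.14, 0.609, 0.231] pointing down, gripper open.
Joint ranges: [-2.75, 2.75], [-0.78, 2.1], [0.31, 2.55], [-1.13, 4.27], [0.13, 2.63], [-2.58, 2.58]. Speed limits (rad/s): [2.79, 2.79, 3.14, 3.14, 3.14, 3.14].

## Interface

Orientations are given as a rotation vector (axis times angle).
In Python, from rig import sense, camera, calibration, finish_job, boxes_of, place_of gives the robot as it stands.
- The arm moves only by the tool drive_tool, never from a script. Its argument "moves" is a list of rows, each an object of numbers: "x", "y", "z": the shift along the tool's x, y, z in m; "yaw": the turn about the tool's z in rad. In form: [{"x": .., "y": .., "z": .., "yaw": ..}, ...]. A call has 1 to 20 rows; each row is the pose to reach, as a shift and turn from the pose measured when the call began, along the tool's axes at that moment; what a row does not reach only later rows make up. A row lasts 1/12 s, in which the tool goes at most 41.7 mm and 7.16 degrees, less where a joint would pass 70% of its speed; a pose out of reach is approached as far as the arm can. A call with a gripper value outside its range is refused whole. "fingers" is the opening, from 0 (shut) to 1 (fully open), set as the call begins (left out, the last holds). The fingers move at their own pace and stop on an object; "force" is the grip in N (left out, the last holds). Time passes only in rows, so rows that repeat a pose let the fingers close. It gives the time, the measured TCP pose, the force and the opening at its end, in the units of the state.
- sense(): the state, without advancing time (a new reading comes with each control period).
- camera(name): name is "side" or "top" or "wrist"; returns the picture (480x640x3 uint8, red, green, blue); there is no depth.
- calibration(name): a dict with "vfov" (degrees; the focal length in pixels is half the picture's height over the tangent of half this angle, whatever the lens; pixels are square), "cx", "cy" (the principal point, pixels), "world_to_cam" (4x4, takes a point from world to camera coordinates). Camera axes: x right, y down, z forward; pixel columns grow to the right and rows downward; lengths in m; the calibration is good to about 2 mm. A picture is of the moment at which its call begins: read the wrist's pose just before it. calibration takes no time and is no camera call; for the wrist camera it gives the pose at the moment of the call.
- finish_job(): hands the job in, once; it reports no verdict.
Trained networks look in the newest picture that a camera, given by its name, has taken for a name from the list of things; names that differ only in an ending like _2 or _b are one class to them, and where a whole thing is asked for, a point or a joint stands for the part that bears it (a point fixed in the world has none). Each returns a list of dicts, best first, with "score" (0 to 1); they miss things now and then, are a little off and sometimes report something else, mostly with a low value. They report only what shows in the picture. A call takes as long as a camera call.
- boxes_of(label, camera): "bbox" ([left, top, right, bottom] in pixels, round what is visible of it).
- place_of(label, camera): "xy" ([column, row] in pixels: a listed point, or the origin of a listed thing).
The state is a dict: "time": time; "joints": joint angles; "joint_vel": joint speeds; "effort": joint torques, N m; "ee_pos": TCP position; "tcp_rot": TCP orientation; "wrist_force": force on the tool from outside, world axes, zero at the start; "moment": the same for the moment, N m; "gripper_width": finger opening in m.
Only numpy, scipy, OpenCV 4.12 (cv2) and the standard library are available. Lean on these libraries where they do the work, as an engineer would, in place of code of your own. Each camera call takes 0.05 s, during which the arm holds its last target.

## Working session

There is one attempt and no reset: what is moved stays moved. The work goes in short steps, Python scripts to look and compute and a tool call to move; the robot and the scene stay as the last step left them, time stands still between calls to the robot, and variables do not carry over. Pictures are saved under pics/ and viewed, and the job is handed in when it is done.

Besides the shell and the picture viewer there is one more tool, called after "Emit:" as name(argument=value, ...) on one line, values as JSON. drive_tool: Moves the arm, as the interface text tells. Its arguments: {"type":"object","properties":{"moves":{"type":"array"},"fingers":{"type":"number"},"force":{"type":"number"}},"required":["moves"]}

```bash
mkdir -p pics; cat > h.py <<'E'
import numpy as np, cv2
from rig import *
def snap(n,f):
    im=camera(n); cv2.imwrite(f'pics/{f}.png',im[:,:,::-1]); return im
def K(n):
    c=calibration(n); f=240/np.tan(np.radians(c['vfov'])/2); return f,c['cx'],c['cy'],np.array(c['world_to_cam'])
def proj(n,p):
    f,cx,cy,T=K(n); q=T[:3,:3]@np.array(p)+T[:3,3]; return np.array([cx+f*q[0]/q[2],cy+f*q[1]/q[2]])
def atz(n,uv,z):
    f,cx,cy,T=K(n); d=T[:3,:3].T@np.array([(uv[0]-cx)/f,(uv[1]-cy)/f,1]); o=-T[:3,:3].T@T[:3,3]
    return o+d*(z-o[2])/d[2]
E
python3 - <<'E'
from h import *
s=sense(); print(s)
for n in ['side','top','wrist']:
    snap(n,n+'0'); print(n,calibration(n)['vfov'])
    for l in ['jig','knob','knob_grip','clamp_hinge','clamp_grip']:
        r=place_of(l,n)[:2]; print(l,[(x['score'],x['xy']) for x in r])
        for x in r[:1]:
            z={'jig':0,'knob':.102,'knob_grip':.117,'clamp_hinge':.082,'clamp_grip':.082+.0744}[l]
            print('   ',atz(n,x['xy'],z).round(4))
E
```

```text
{'time': 0.0, 'joints': array([ 1.23277958e+00,  2.17766801e-01,  1.61494445e+00, -1.78686756e-05,
        1.31130011e+00, -1.12217413e-01]), 'joint_vel': array([ 3.18546468e-04,  9.76735934e-04, -1.02079330e-03, -7.74199055e-05,
       -5.57403568e-04, -1.12721395e-03]), 'effort': array([-5.01315517e-04, -3.96831071e+01, -3.03858268e+01, -1.08483416e-04,
        9.61343001e-03,  1.68361304e-06]), 'ee_pos': array([0.13964789, 0.60835456, 0.22995505]), 'tcp_rot': array([-0.35386539, -3.12107091,  0.00370887]), 'wrist_force': array([-0.1049061 ,  0.13245362, -0.18967272]), 'moment': array([-0.00133567, -0.01943982,  0.0206882 ]), 'gripper_width': 0.08565293648205607}
side 42.3640151925721
jig [(0.86, [372.5, 311.7]), (0.26, [460.5, 353.0])]
    [ 0.5343 -0.0638  0.    ]
knob [(0.81, [374.3, 274.3]), (0.46, [324.0, 266.2])]
    [ 0.5382 -0.0597  0.102 ]
knob_grip [(0.91, [376.0, 270.8])]
    [ 0.5332 -0.0677  0.117 ]
clamp_hinge [(0.6, [321.1, 263.8])]
    [0.5143 0.0867 0.082 ]
clamp_grip [(0.66, [324.4, 240.2])]
    [0.5079 0.0711 0.1564]
top 48.11925022710753
jig [(0.68, [409.6, 232.0])]
    [ 0.5303 -0.0664  0.    ]
knob [(0.71, [418.0, 220.5])]
    [ 0.54   -0.0677  0.102 ]
knob_grip [(0.77, [419.8, 221.9]), (0.56, [510.6, 217.9])]
    [ 0.5347 -0.0685  0.117 ]
clamp_hinge [(0.56, [350.3, 239.2]), (0.49, [186.2, 185.9])]
    [0.5069 0.0704 0.082 ]
clamp_grip [(0.49, [352.8, 229.8])]
    [0.516  0.069  0.1564]
wrist 60.922724636483885
jig []
knob []
knob_grip []
clamp_hinge []
clamp_grip []
```

View pics/side0.png

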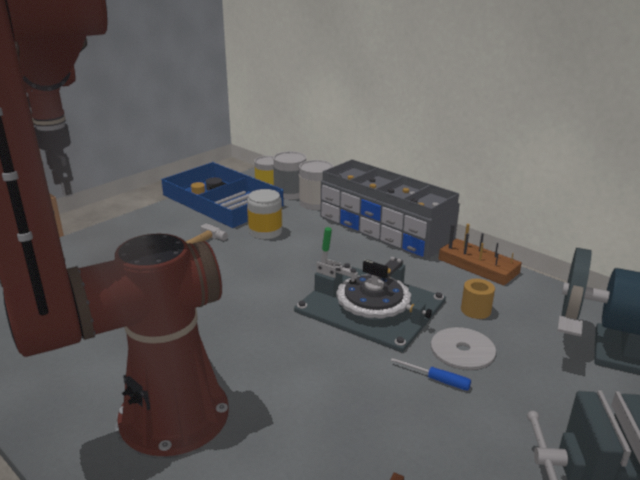

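View pics/top0.png

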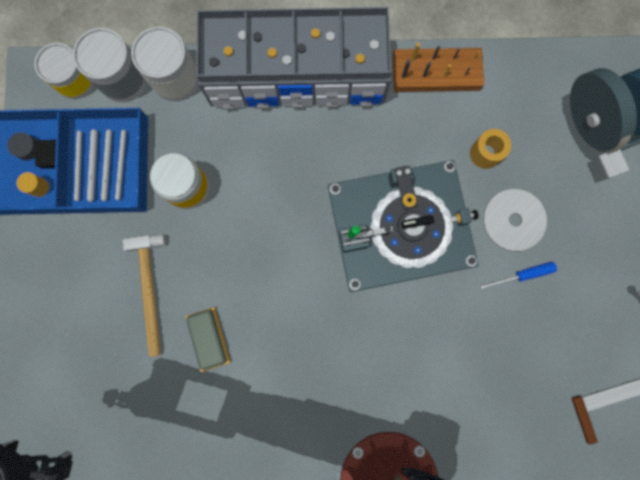

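The side and top views agree. The jig axis is near (0.534, -0.068), with the clamp upright at image (353,235) in the top view and the jig turned about +0.19 rad. I'll move above it for a wrist-camera check.

Emit:
drive_tool(moves=[{"x":0,"y":0,"z":-0.03,"yaw":0},{"x":-0.03,"y":-0.03,"z":-0.06,"yaw":0.1},{"x":-0.06,"y":-0.06,"z":-0.09,"yaw":0.2},{"x":-0.085,"y":-0.09,"z":-0.1,"yaw":0.3},{"x":-0.11,"y":-0.12,"z":-0.1,"yaw":0.4},{"x":-0.135,"y":-0.145,"z":-0.1,"yaw":0.5},{"x":-0.16,"y":-0.17,"z":-0.1,"yaw":0.6},{"x":-0.19,"y":-0.2,"z":-0.1,"yaw":0.7},{"x":-0.22,"y":-0.23,"z":-0.1,"yaw":0.8},{"x":-0.25,"y":-0.26,"z":-0.1,"yaw":0.9},{"x":-0.28,"y":-0.29,"z":-0.1,"yaw":1.0},{"x":-0.31,"y":-0.32,"z":-0.1,"yaw":1.1},{"x":-0.34,"y":-0.35,"z":-0.1,"yaw":1.158},{"x":-0.37,"y":-0.38,"z":-0.1,"yaw":1.158},{"x":-0.4,"y":-0.41,"z":-0.1,"yaw":1.158},{"x":-0.43,"y":-0.44,"z":-0.1,"yaw":1.158},{"x":-0.46,"y":-0.47,"z":-0.1,"yaw":1.158},{"x":-0.487,"y":-0.5,"z":-0.1,"yaw":1.158},{"x":-0.487,"y":-0.513,"z":-0.1,"yaw":1.158},{"x":-0.487,"y":-0.513,"z":-0.1,"yaw":1.158}], fingers=0)

```text
time: 2.57
ee_pos: [0.5005, -0.0039, 0.3311]
tcp_rot: [2.01, 2.413, -0.003]
wrist_force: [-0.1, -0.0, -0.0]
gripper_width: -0.0001
```

```bash
python3 - <<'E'
from h import *
s=sense(); print(s['time'],s['ee_pos'],s['tcp_rot'],s['joints'],s['wrist_force'],s['gripper_width'])
n='wrist'; snap(n,'wrist1')
for l in ['jig','knob','knob_grip','clamp_hinge','clamp_grip']:
        r=place_of(l,n)[:2]; print(l,[(x['score'],x['xy']) for x in r])
        for x in r[:1]:
            z={'jig':0,'knob':.102,'knob_grip':.117,'clamp_hinge':.082,'clamp_grip':.082+.0744}[l]
            print('   ',atz(n,x['xy'],z).round(4))
E
```

```text
2.5667 [ 0.50049266 -0.00389618  0.3310692 ] [ 2.01039614  2.41304206 -0.00276909] [-0.14691628 -0.1200472   1.77863202 -0.0019382   1.48322879 -0.32829735] [-0.08379688 -0.00476613 -0.00203298] -0.00011924599936514197
jig [(0.92, [336.5, 232.2])]
    [ 0.5327 -0.0601  0.    ]
knob [(0.75, [341.1, 260.1])]
    [ 0.5324 -0.0583  0.102 ]
knob_grip [(0.68, [343.2, 268.1])]
    [ 0.5341 -0.0601  0.117 ]
clamp_hinge [(0.93, [345.1, 108.5])]
    [0.5088 0.0809 0.082 ]
clamp_grip [(0.67, [352.4, 113.7])]
    [0.5104 0.0762 0.1564]
```

View pics/wrist1.png

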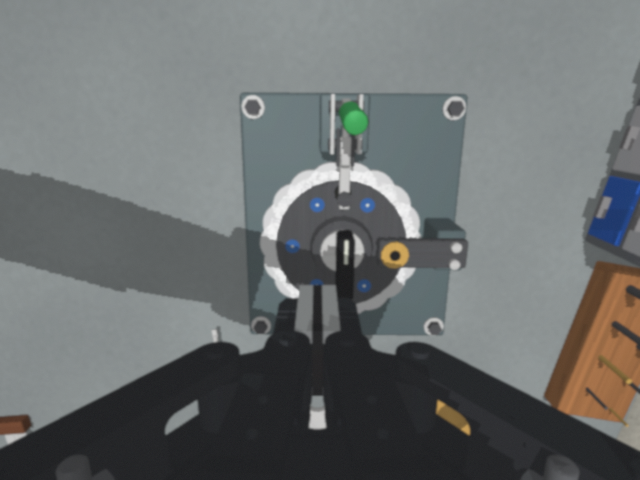

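```bash
python3 - <<'E'
from h import *
s=sense();print(s['ee_pos'],s['joint_vel'].round(4))
ims={n:snap(n,n+'2') for n in ['side','top','wrist']}
for n in ims:
  r=place_of('knob_grip',n);print(n,[(x['score'],x['xy'],atz(n,x['xy'],.117).round(4)) for x in r[:1]])
  r=place_of('clamp_hinge',n);print(n,[(x['score'],x['xy'],atz(n,x['xy'],.082).round(4)) for x in r[:1]])
outs=[]
for n,c,k in [('top',(415,225),5),('wrist',(345,215),2)]:
  im=ims[n][:,:,::-1].copy(); h=64*1 if k==5 else 130
  x0,y0=c[0]-h,c[1]-h
  crop=cv2.resize(im[y0:y0+2*h,x0:x0+2*h],(400,400),interpolation=cv2.INTER_CUBIC); sc=400/(2*h)
  for (cx,cy),col in [((.533,-.060),(0,255,0)),((.534,-.067),(0,0,255))]:
    for rad,z in [(.070,.060),(.022,.117)]:
      pts=[(proj(n,(cx+rad*np.cos(t),cy+rad*np.sin(t),z))-[x0,y0])*sc for t in np.linspace(0,6.283,60)]
      cv2.polylines(crop,[np.int32(pts)],True,col,1)
  outs.append(crop)
cv2.imwrite('pics/ov.png',np.hstack(outs))
E
```

```text
[0.49934438 0.0015171  0.33147234] [ 0.0023  0.0004 -0.0017 -0.0027 -0.0008 -0.0023]
side [(0.67, [376.4, 268.9], array([ 0.5406, -0.063 ,  0.117 ]))]
side [(0.78, [322.3, 267.2], array([0.5041, 0.0734, 0.082 ]))]
top []
top [(0.59, [348.8, 239.3], array([0.5067, 0.0735, 0.082 ]))]
wrist [(0.78, [343.5, 271.9], array([ 0.5354, -0.0647,  0.117 ]))]
wrist [(0.73, [336.5, 233.3], array([ 0.5251, -0.0387,  0.082 ]))]
```

View pics/ov.png

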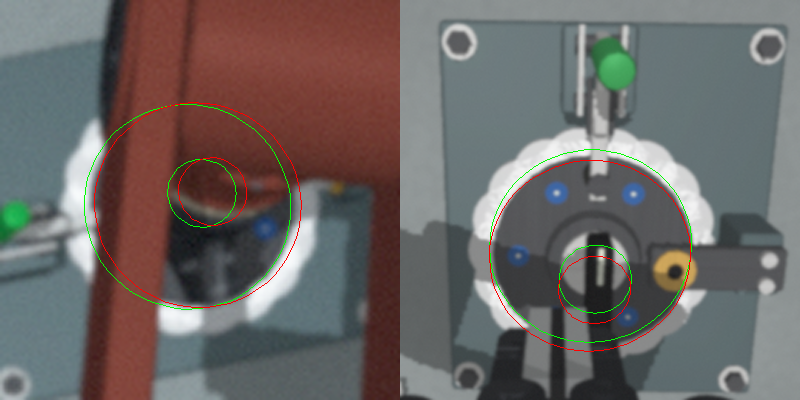

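The arm had not settled in the first wrist picture. Now settled, the flange edge in the overlay fits the red circle (top edge at about (595,161)). That puts the spindle at about (0.5345, -0.066) and the jig yaw at about 0.185, with tool x along jig +y. Next I lower the closed fingers on the spindle side of the handle.

Emit:
drive_tool(moves=[{"x":0.01,"y":0.015,"z":0.03,"yaw":0},{"x":0.017,"y":0.022,"z":0.06,"yaw":0},{"x":0.017,"y":0.022,"z":0.09,"yaw":0},{"x":0.017,"y":0.022,"z":0.12,"yaw":0},{"x":0.017,"y":0.022,"z":0.145,"yaw":0},{"x":0.017,"y":0.022,"z":0.16,"yaw":0},{"x":0.017,"y":0.022,"z":0.17,"yaw":0},{"x":0.017,"y":0.022,"z":0.17,"yaw":0},{"x":0.017,"y":0.022,"z":0.17,"yaw":0},{"x":0.017,"y":0.022,"z":0.17,"yaw":0}])

```text
time: 4.15
ee_pos: [0.5194, 0.021, 0.163]
tcp_rot: [2.002, 2.418, 0.003]
wrist_force: [0.2, -0.1, 0.5]
gripper_width: 0.0001
```

```bash
python3 - <<'E'
from h import *
s=sense();a=.185
d=s['ee_pos'][:2]-[.5345,-.066];print(s['ee_pos'],'jig x',d@[np.cos(a),np.sin(a)],'jig y',d@[-np.sin(a),np.cos(a)],s['wrist_force'])
snap('wrist','wrist3');snap('side','side3')
a,b=cv2.imread('pics/wrist3.png'),cv2.imread('pics/side3.png')
cv2.imwrite('pics/c3.png',np.hstack([cv2.resize(a,(400,300)),cv2.resize(b[200:350,260:460],(400,300))]))
E
```

```text
[0.5194465  0.02098845 0.16295868] jig x 0.0012045918448708092 jig y 0.08827314410281396 [ 0.22516024 -0.0670393   0.53393928]
```

View pics/c3.png

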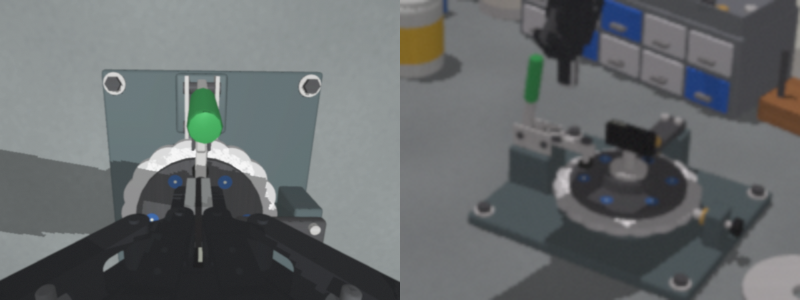

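The closed fingers, at wrist (198,185), are in line with the green grip at (203,115), with about 20 mm of gap. Now I throw the handle along its arc.

Emit:
drive_tool(moves=[{"x":0.012,"y":0,"z":0.002,"yaw":0},{"x":0.024,"y":0,"z":0.003,"yaw":0},{"x":0.034,"y":0,"z":0.002,"yaw":0},{"x":0.042,"y":0,"z":0.001,"yaw":0},{"x":0.05,"y":0,"z":0.001,"yaw":0},{"x":0.058,"y":0,"z":0.003,"yaw":0},{"x":0.066,"y":0,"z":0.005,"yaw":0},{"x":0.073,"y":0,"z":0.007,"yaw":0},{"x":0.08,"y":0,"z":0.011,"yaw":0},{"x":0.087,"y":0,"z":0.015,"yaw":0},{"x":0.094,"y":0,"z":0.019,"yaw":0},{"x":0.1,"y":0,"z":0.025,"yaw":0},{"x":0.105,"y":0,"z":0.031,"yaw":0},{"x":0.11,"y":0,"z":0.037,"yaw":0},{"x":0.114,"y":0,"z":0.044,"yaw":0},{"x":0.117,"y":0,"z":0.05,"yaw":0},{"x":0.12,"y":0,"z":0.055,"yaw":0},{"x":0.12,"y":0,"z":0.056,"yaw":0},{"x":0.12,"y":0,"z":0.056,"yaw":0},{"x":0.12,"y":0,"z":0.056,"yaw":0}])

```text
time: 5.92
ee_pos: [0.4972, 0.1387, 0.1069]
tcp_rot: [2.002, 2.417, 0.002]
wrist_force: [0.3, 0.5, 0.2]
gripper_width: 0.0001
```

```bash
python3 - <<'E'
from h import *
s=sense();a=.185
d=s['ee_pos'][:2]-[.5345,-.066];print(s['ee_pos'],'jig x',d@[np.cos(a),np.sin(a)],'jig y',d@[-np.sin(a),np.cos(a)],s['wrist_force'])
snap('wrist','wrist4');snap('side','side4')
a,b=cv2.imread('pics/wrist4.png'),cv2.imread('pics/side4.png')
cv2.imwrite('pics/c4.png',np.hstack([cv2.resize(a,(400,300)),cv2.resize(b[200:350,260:460],(400,300))]))
E
```

```text
[0.49721285 0.13870113 0.1069273 ] jig x 0.001003176141021283 jig y 0.2080670042834369 [0.33569495 0.54498075 0.21745965]
```

View pics/c4.png

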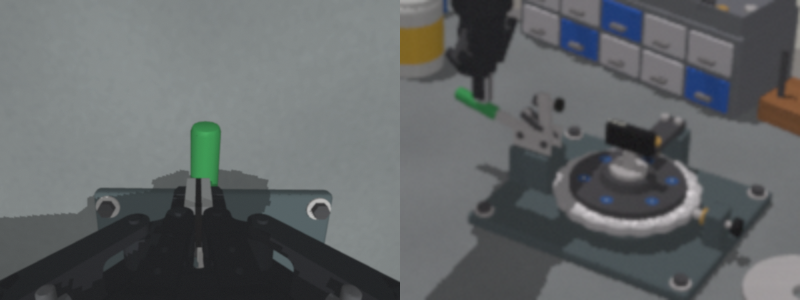

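```bash
python3 - <<'E'
from h import *
a=.185
def P(q,r):
    t=q-.122; y=.142+r*np.sin(t); return (.5345-y*np.sin(a),-.066+y*np.cos(a),.082+r*np.cos(t))
for q in (1.0,1.2,1.3,1.4,1.48):
    w=[proj(n,P(q,r)).round(1) for n in('wrist','side') for r in (.044,.106)]
    print(q,w[:2],'side crop',[((x-[260,200])*2+[400,0]).round(0) for x in w[2:]])
E
python3 - <<'E'
import cv2
b=cv2.imread('pics/side4.png'); cv2.imwrite('pics/z4.png',cv2.resize(b[225:300,270:370],(800,600),interpolation=cv2.INTER_CUBIC))
E
```

```text
1.0 [array([318.1, 382.5]), array([319.1, 323.6])] side crop [array([504., 106.]), array([471.,  68.])]
1.2 [array([318. , 361.1]), array([318.8, 260.6])] side crop [array([500., 110.]), array([463.,  78.])]
1.3 [array([318. , 351.7]), array([318.6, 237.4])] side crop [array([499., 112.]), array([460.,  84.])]
1.4 [array([317.9, 343.3]), array([318.4, 219.2])] side crop [array([498., 115.]), array([458.,  90.])]
1.48 [array([317.9, 337.3]), array([318.3, 208. ])] side crop [array([497., 117.]), array([457.,  95.])]
```

View pics/z4.png

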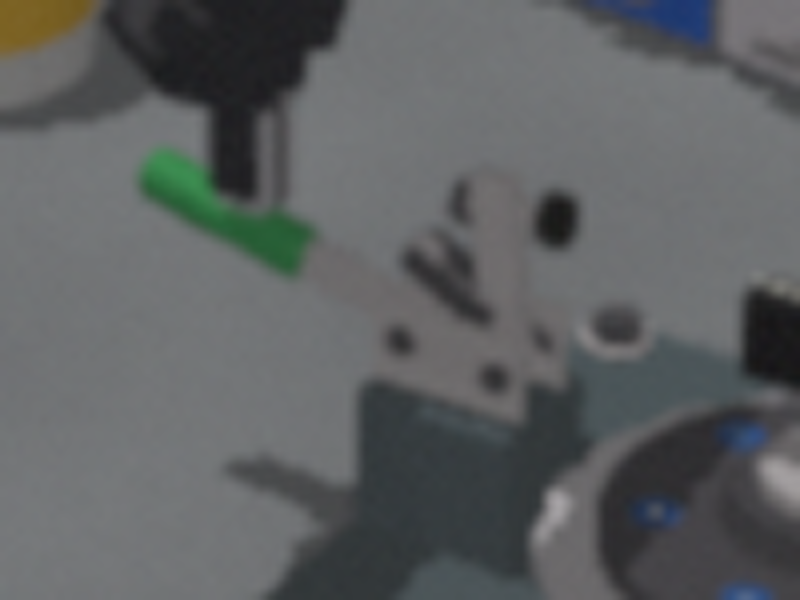

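The tip of the green grip is at side crop (460,94), which gives q ≈ 1.46, and the clamp arm is upright. The clamp is open. Next I retreat upward, traverse to the knob and open the fingers.

Emit:
drive_tool(moves=[{"x":-0.005,"y":0,"z":-0.03,"yaw":0},{"x":-0.005,"y":0,"z":-0.06,"yaw":0},{"x":-0.005,"y":0,"z":-0.09,"yaw":0},{"x":-0.005,"y":0,"z":-0.12,"yaw":0},{"x":-0.01,"y":0,"z":-0.14,"yaw":0},{"x":-0.03,"y":0,"z":-0.15,"yaw":0},{"x":-0.06,"y":0,"z":-0.15,"yaw":0},{"x":-0.09,"y":0,"z":-0.15,"yaw":0},{"x":-0.12,"y":0,"z":-0.15,"yaw":0},{"x":-0.15,"y":0,"z":-0.15,"yaw":0},{"x":-0.18,"y":-0.001,"z":-0.15,"yaw":0},{"x":-0.2,"y":-0.001,"z":-0.15,"yaw":0},{"x":-0.208,"y":-0.001,"z":-0.15,"yaw":0},{"x":-0.208,"y":-0.001,"z":-0.15,"yaw":0},{"x":-0.208,"y":-0.001,"z":-0.15,"yaw":0},{"x":-0.208,"y":-0.001,"z":-0.15,"yaw":0},{"x":-0.208,"y":-0.001,"z":-0.15,"yaw":0}], fingers=0.6, force=60)

```text
time: 7.43
ee_pos: [0.5343, -0.0645, 0.2573]
tcp_rot: [2.001, 2.419, 0.003]
wrist_force: [0.9, -0.9, 0.2]
gripper_width: 0.0509
```

```bash
python3 - <<'E'
from h import *
s=sense();a=.185
d=s['ee_pos'][:2]-[.5345,-.066];print(s['ee_pos'],s['tcp_rot'],'jig x',d@[np.cos(a),np.sin(a)],'jig y',d@[-np.sin(a),np.cos(a)],s['wrist_force'],s['joint_vel'].round(3),s['gripper_width'])
for n in ('wrist','side'):
  im=snap(n,n+'5')
  for l in ('knob_grip','knob','jig','clamp_grip'):
    z={'jig':0,'knob':.102,'knob_grip':.117,'clamp_grip':.098}[l]
    print(n,l,[(x['score'],x['xy'],atz(n,x['xy'],z).round(4)) for x in place_of(l,n)[:1]])
b=cv2.imread('pics/wrist5.png')
for p in [(.5345,-.066,.132)]:
  for e in(-.031,.031):
   q=proj('wrist',(p[0]-e*np.sin(a),p[1]+e*np.cos(a),.132)); print('bar end',q); cv2.circle(b,(int(q[0]),int(q[1])),4,(0,0,255),1)
cv2.imwrite('pics/w5.png',b)
E
```

```text
[ 0.53431629 -0.06452345  0.25729699] [2.00077523 2.41892406 0.00325825] jig x 9.10345271666169e-05 jig y 0.0014851473611408991 [ 0.87687528 -0.89762073  0.23405331] [ 0.001 -0.    -0.    -0.003 -0.003 -0.004] 0.050883138475091245
wrist knob_grip [(0.56, [320.2, 217.1], array([ 0.5354, -0.0642,  0.117 ]))]
wrist knob [(0.76, [315.9, 208.6], array([ 0.5319, -0.0622,  0.102 ]))]
wrist jig [(0.58, [317.7, 186.6], array([ 0.5339, -0.0628,  0.    ]))]
wrist clamp_grip []
side knob_grip [(0.54, [374.5, 268.5], array([ 0.539 , -0.0587,  0.117 ]))]
side knob [(0.58, [375.8, 273.1], array([ 0.5449, -0.0589,  0.102 ]))]
side jig [(0.76, [371.7, 313.2], array([ 0.528 , -0.0663,  0.    ]))]
side clamp_grip [(0.65, [299.4, 253.4], array([0.4948, 0.1424, 0.098 ]))]
bar end [318.61030786 265.89523019]
bar end [318.80085741 177.36426373]
```

View pics/w5.png

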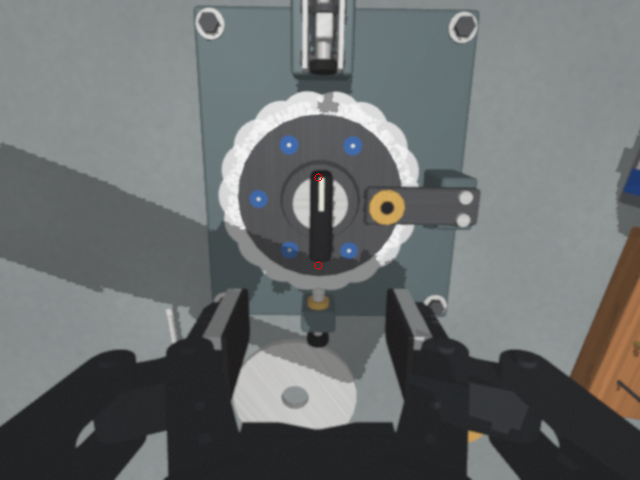

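The bar runs from (320,172) to (320,260) in the wrist view, about 3.5 mm toward jig +y and 1 mm toward +x of my estimate. I correct for that and descend to straddle the knob.

Emit:
drive_tool(moves=[{"x":0.002,"y":0.001,"z":0.025,"yaw":0},{"x":0.002,"y":0.001,"z":0.05,"yaw":0},{"x":0.002,"y":0.001,"z":0.075,"yaw":0},{"x":0.002,"y":0.001,"z":0.1,"yaw":0},{"x":0.002,"y":0.001,"z":0.12,"yaw":0},{"x":0.002,"y":0.001,"z":0.14,"yaw":0},{"x":0.002,"y":0.001,"z":0.152,"yaw":0},{"x":0.002,"y":0.001,"z":0.16,"yaw":0},{"x":0.002,"y":0.001,"z":0.16,"yaw":0},{"x":0.002,"y":0.001,"z":0.16,"yaw":0},{"x":0.002,"y":0.001,"z":0.16,"yaw":0}])

```text
time: 8.85
ee_pos: [0.537, -0.064, 0.0988]
tcp_rot: [2.001, 2.415, 0.005]
wrist_force: [0.4, 0.2, 0.0]
gripper_width: 0.051
```

```bash
python3 - <<'E'
from h import *
s=sense();print(s['ee_pos'],s['tcp_rot'],s['wrist_force'],s['gripper_width'])
snap('wrist','wrist6');snap('side','side6')
a,b=cv2.imread('pics/wrist6.png'),cv2.imread('pics/side6.png')
cv2.imwrite('pics/c6.png',np.hstack([cv2.resize(a,(400,300)),cv2.resize(b[200:350,260:460],(400,300))]))
E
```

```text
[ 0.53695808 -0.06401783  0.09876961] [2.00083314 2.4151607  0.0047302 ] [0.40692615 0.21802202 0.04814227] 0.0509970156686834
```

View pics/c6.png

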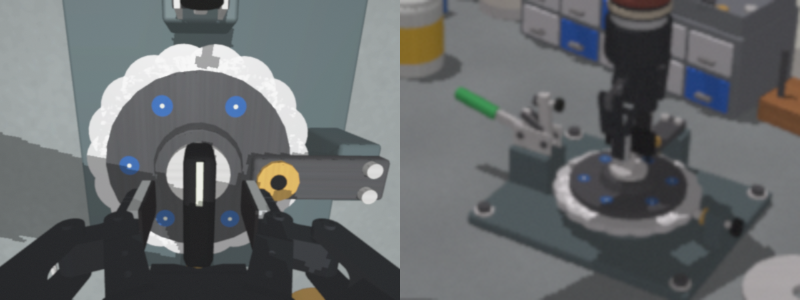

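The bar at (200,200) is centred between the fingers. I close on it.

Emit:
drive_tool(moves=[{"x":0.001,"y":0,"z":0.001,"yaw":0},{"x":0.001,"y":0,"z":0.001,"yaw":0},{"x":0.001,"y":0,"z":0.001,"yaw":0},{"x":0.001,"y":0,"z":0.001,"yaw":0},{"x":0.001,"y":0,"z":0.001,"yaw":0},{"x":0.001,"y":0,"z":0.001,"yaw":0},{"x":0.001,"y":0,"z":0.001,"yaw":0},{"x":0.001,"y":0,"z":0.001,"yaw":0}], fingers=0, force=60)

```text
time: 9.62
ee_pos: [0.5371, -0.0631, 0.0988]
tcp_rot: [2.0, 2.415, 0.005]
wrist_force: [-1.3, 0.8, 6.0]
gripper_width: 0.0151
```

```bash
python3 - <<'E'
from h import *
s=sense();print(s)
snap('wrist','wrist7')
E
```

```text
{'time': 9.6167, 'joints': array([-2.46924757e-01,  1.90194274e-01,  1.91618970e+00,  2.95078125e-04,
        1.02849552e+00, -4.34353521e-01]), 'joint_vel': array([ 7.14699052e-04,  3.29363580e-04,  8.02846848e-04, -1.11250960e-03,
       -3.14467472e-05, -1.63974008e-03]), 'effort': array([ -0.16503606, -31.76870942, -24.73392427,   0.115484  ,
        -0.74625928,  -0.05406825]), 'ee_pos': array([ 0.53710025, -0.06311721,  0.09878879]), 'tcp_rot': array([2.00020201, 2.41483249, 0.00488673]), 'wrist_force': array([-1.28227045,  0.77583158,  5.95905452]), 'moment': array([-0.10208897,  0.55240537, -0.0838679 ]), 'gripper_width': 0.015124524986510832}
```

View pics/wrist7.png

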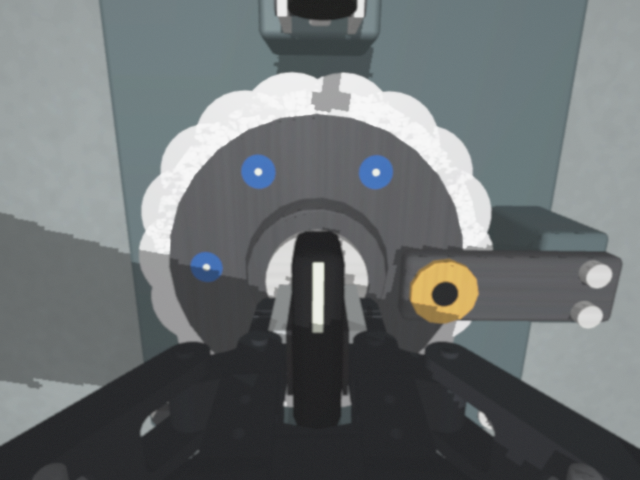

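The knob is gripped, at 15 mm opening. First click: turn clockwise 0.35 rad, which is +yaw about the downward tool z.

Emit:
drive_tool(moves=[{"x":0,"y":0,"z":0,"yaw":0.04},{"x":0,"y":0,"z":0,"yaw":0.08},{"x":0,"y":0,"z":0,"yaw":0.12},{"x":0,"y":0,"z":0,"yaw":0.16},{"x":0,"y":0,"z":0,"yaw":0.2},{"x":0,"y":0,"z":0,"yaw":0.24},{"x":0,"y":0,"z":0,"yaw":0.28},{"x":0,"y":0,"z":0,"yaw":0.32},{"x":0,"y":0,"z":0,"yaw":0.35},{"x":0,"y":0,"z":0,"yaw":0.35},{"x":0,"y":0,"z":0,"yaw":0.35},{"x":0,"y":0,"z":0,"yaw":0.35},{"x":0,"y":0,"z":0,"yaw":0.35}])

```text
time: 10.75
ee_pos: [0.5365, -0.0631, 0.0988]
tcp_rot: [2.391, 2.031, 0.005]
wrist_force: [-3.5, 0.2, 5.7]
gripper_width: 0.0152
```

```bash
cat >> h.py <<'E'
from scipy.spatial.transform import Rotation as Ro
def psi(s):
    R=Ro.from_rotvec(s['tcp_rot']).as_matrix(); return np.arctan2(R[1,1],R[0,1])
E
python3 - <<'E'
from h import *
s=sense();print(psi(s),psi({'tcp_rot':[2.00020201, 2.41483249, 0.00488673]}),s['ee_pos'],s['wrist_force'],s['moment'],s['gripper_width'])
snap('wrist','wrist8')
E
```

```text
-0.16268864272388556 0.1872853608224207 [ 0.53654397 -0.06308698  0.09878883] [-3.53188417  0.2016362   5.69452516] [-0.15325218  0.971737   -0.35611125] 0.015185523941540631
```

View pics/wrist8.png

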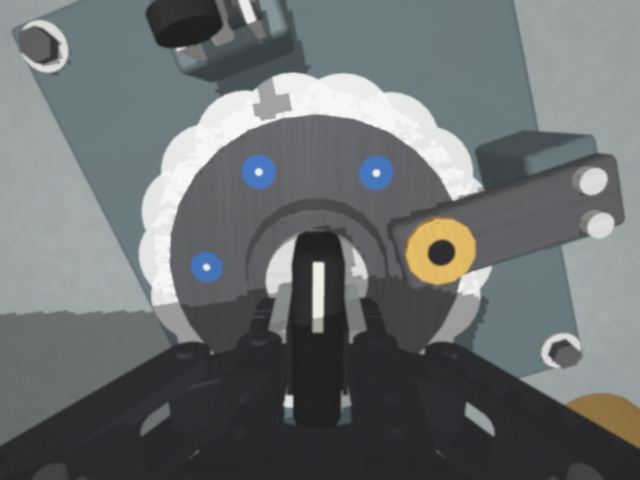

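The blue flange bolts stay at the same wrist pixels ((258,172), (376,172)) while the jig base turned, so there is no slip. Measured turn is 0.350. Second click.

Emit:
drive_tool(moves=[{"x":0,"y":0,"z":0,"yaw":0.04},{"x":0,"y":0,"z":0,"yaw":0.08},{"x":0,"y":0,"z":0,"yaw":0.12},{"x":0,"y":0,"z":0,"yaw":0.16},{"x":0,"y":0,"z":0,"yaw":0.2},{"x":0,"y":0,"z":0,"yaw":0.24},{"x":0,"y":0,"z":0,"yaw":0.28},{"x":0,"y":0,"z":0,"yaw":0.32},{"x":0,"y":0,"z":0,"yaw":0.35},{"x":0,"y":0,"z":0,"yaw":0.35},{"x":0,"y":0,"z":0,"yaw":0.35},{"x":0,"y":0,"z":0,"yaw":0.35},{"x":0,"y":0,"z":0,"yaw":0.35}])

```text
time: 11.88
ee_pos: [0.536, -0.0629, 0.0988]
tcp_rot: [2.71, 1.584, 0.005]
wrist_force: [-4.1, 1.6, 4.6]
gripper_width: 0.0157
```

```bash
python3 - <<'E'
from h import *
s=sense();print(0.18729-psi(s),s['ee_pos'],s['wrist_force'],s['moment'],s['gripper_width'])
snap('wrist','wrist9')
E
```

```text
0.6998629328161308 [ 0.53602534 -0.06293643  0.0987988 ] [-4.10877261  1.63665302  4.63270573] [-0.0579641   0.79910937 -0.34047606] 0.015655087146882334
```

View pics/wrist9.png

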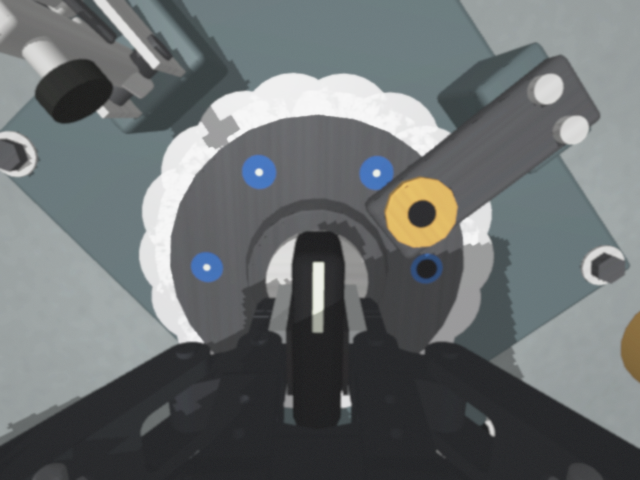

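Second stop reached at 0.700, with the flange still fixed in the gripper view and the first drilled hole showing at (427,267). Third click: +0.347.

Emit:
drive_tool(moves=[{"x":0,"y":0,"z":0,"yaw":0.04},{"x":0,"y":0,"z":0,"yaw":0.08},{"x":0,"y":0,"z":0,"yaw":0.12},{"x":0,"y":0,"z":0,"yaw":0.16},{"x":0,"y":0,"z":0,"yaw":0.2},{"x":0,"y":0,"z":0,"yaw":0.24},{"x":0,"y":0,"z":0,"yaw":0.28},{"x":0,"y":0,"z":0,"yaw":0.32},{"x":0,"y":0,"z":0,"yaw":0.347},{"x":0,"y":0,"z":0,"yaw":0.347},{"x":0,"y":0,"z":0,"yaw":0.347},{"x":0,"y":0,"z":0,"yaw":0.347},{"x":0,"y":0,"z":0,"yaw":0.347},{"x":0,"y":0,"z":0,"yaw":0.347},{"x":0,"y":0,"z":0,"yaw":0.347},{"x":0,"y":0,"z":0,"yaw":0.347},{"x":0,"y":0,"z":0,"yaw":0.347}])

```text
time: 13.35
ee_pos: [0.5356, -0.0626, 0.0988]
tcp_rot: [2.944, 1.093, 0.004]
wrist_force: [-3.2, 0.4, 5.3]
gripper_width: 0.0153
```

```bash
python3 - <<'E'
from h import *
s=sense();print(0.18729-psi(s),s['ee_pos'],s['wrist_force'],s['moment'],s['gripper_width'],s['joint_vel'].round(3))
snap('wrist','wrist10');snap('side','side10')
a,b=cv2.imread('pics/wrist10.png'),cv2.imread('pics/side10.png')
cv2.imwrite('pics/c10.png',np.hstack([cv2.resize(a,(400,300)),cv2.resize(b[200:350,260:460],(400,300))]))
E
```

```text
1.0469518337997903 [ 0.53561724 -0.06260095  0.09881194] [-3.18163872  0.4032312   5.32570756] [-0.03301444  0.79575357 -0.33029915] 0.015321275947964605 [-0.    -0.001 -0.     0.002  0.001  0.002]
```

View pics/c10.png

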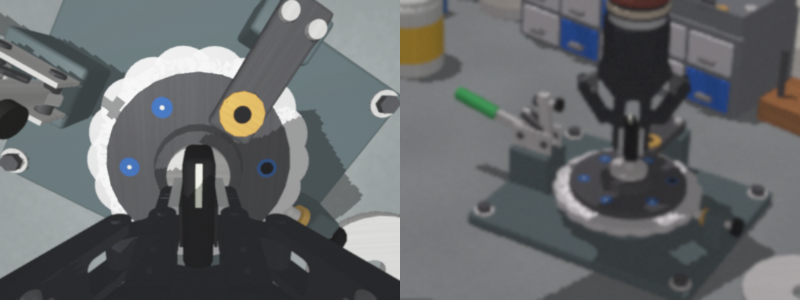

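The plate has turned 1.047 rad. The blue bolts are unchanged in the gripper frame, the next mark is under the bush at (242,114), the handle is still back, and everything is at rest. I hand it in.

```bash
python3 -c "
from rig import *
print(finish_job()); s=sense(); print(s['time'],s['gripper_width'],s['ee_pos'])"
```

```text
the job is handed in; nothing more can be done
None
the job is handed in; nothing more can be done
```

The clamp is open, and I handed the job in with the plate in its third stop and the gripper still holding the knob. The hand-in gives no verdict, so the checks below are my own.

**Clamp:** I threw the green handle fully back with the closed fingers. The side picture puts it at about 1.46 rad, and it was still back in the last picture.

**Plate:** I gripped the bar knob at 60 N and turned it clockwise one click at a time. The gripper had turned 0.350, 0.700 and then 1.047 rad. The blue flange bolts stayed at the same pixels in the wrist view throughout, so the knob did not slip.

**Final state at 13.4 s:**
- The arm is at rest.
- The fingers are on the 16 mm bar, reading 15.3 mm.
- The tool is within a few millimetres of the spindle axis.
- The wrist force was about 6 N.
- A moment of about -0.33 N m about the vertical remained, though the turn matches the stop angle.

**Disagreements:** the first wrist-camera reading was about 6 mm off because the arm had not settled. The networks' knob positions differed by 3 to 8 mm between cameras, so I centred the grasp on the bar's edges in the wrist picture instead.

**Bench items:** the gripper was not near any of the loose tools and parts while working low at the jig. I did not measure their positions again at the end.

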